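# Turn a brass stamping die face up with a blade lifter and seat it on its register fence

## Task

The brass stamping die lies face down, sunk flush in the bay of the aluminium turning jig. Take the blade lifter by its wooden grip, feel the blade through the jig's front opening and under the die's edge, tip the die over the rim so that it lies face up on the black rubber bed, and with the blade press it home against the steel fence for half a second or so (about 8 N) so that it sits flush along it. Then lay the lifter flat on the bench, clear of the jig; never touch the die with the fingers, never push the blade hard against the die (15 N is too much for its image) or ram it against the jig, and leave the other things where they are.

Things in the scene. Friction and masses are not known exactly. Their poses are not given: they have to be found in the camera images.
- jig: Turning jig, a 192 x 116 mm aluminium plate fixed to the bench. Origin on the bench below the rim, mid-width; +x is the way the die is turned over, z up. Bay: x -63 to 0 mm, 80 mm wide (y), floor 10 mm above the bench. Rim at x = 0: a 7 mm step up to the bed. The lands round the bay and the bed are all 17 mm above the bench.
- jig_opening (a point): Middle of the opening in the jig's front land (x -97 to -63 mm of the jig), on its floor, at x = -80 mm and 10 mm above the bench; axes as the jig's. The opening is 44 mm wide (y); its floor runs level into the bay floor. The blade goes in here toward +x.
- jig_fence (a point): Foot of the steel fence's upright face, mid-width, at x = 85 mm of the jig, on the bed's surface (17 mm above the bench); axes as the jig's. The black rubber bed runs from the rim (x = 0) to here, 116 mm wide. The fence rises 8 mm above the bed and is 10 mm thick.
- die: Brass die, 60 (x) x 76 (y) x 7 mm: a 4 mm plate with plain back and, on its face, a raised image (frame 36 x 52 mm, 3 mm proud). Origin at mid-length and mid-width on the image's surface; z points from face to back: up at the start, down when face up. It stands on the image, leaving a 3 mm high gap over the bay floor for 12 mm in from each edge. 0.11 to 0.22 kg.
- die_center (a point): Centre of the die, half-way up, axes as the die's. At the start 13.5 mm above the bench, near x = -31.5 mm of the jig (1 to 2 mm of play all round), the die's back level with the lands. As it tips up it shifts back from the rim by up to 2 mm. Face up against the fence it is at x = 55 mm of the jig, 20.5 mm above the bench.
- lifter_grip (a point): Middle of the lifter's upright wooden grip, 24 mm above the lifter's underside; x points toward the blade's tip, z up. Grip: 56 mm long (x), 18 mm thick (y, take it across), from 4 to 41 mm above the underside. It stands on a steel shoe 72 x 32 mm, 5 mm high, from 30 mm behind to 42 mm ahead of this point. Flat on the bench at the start. About 0.125 kg.
- lifter_shoe (a point): Middle of the lifter's shoe front edge, on the lifter's underside: 42 mm ahead of lifter_grip, 24 mm below it; axes as there. From it projects a push-out steel blade, 1.6 mm thick and 28 mm wide (22 mm at the last 10 mm), underside level with the lifter's. A clamp screw holds it wherever it was last left: its tip is 49 to 79 mm ahead of this point; the state does not tell where.
- loupe: Bystander: black loupe, a cylinder 37 mm across and 38 mm high, origin under its centre.
- brayer: Bystander: ink roller, 112 by 186 by 40 mm, lying on the bench.
- bone_folder: Bystander: flat cream folder, 20 by 146 by 8 mm.
- marker_black: Bystander: black pen, 12 by 136 by 14 mm.
- quoin_key: Bystander: steel T key, 70 by 94 by 11 mm.
- bar_3: Bystander: dark steel bar, 34 by 100 by 10 mm.

How it is judged:
On the way, in this order (a step that is already met when the one before it is completed fails the run):
1. the die is tipped up out of the bay by the lifter's blade (contact force between lifter and die above 0.1 N and angle between die's own z axis and vertical between 0.4 and 1.4 rad), for 0.05 s.
2. the die lies face up, flat on the register bed (angle between die's own z axis and vertical above 3.08 rad and height (world z) of die_center between 0.019 and 0.0225 m), for 0.1 s.
3. the die is pressed home on the fence by the blade (contact force between lifter and die above 4 N and angle between die's own z axis and vertical above 3.08 rad and x of die_center in the frame of jig above 0.053 m and linear speed of die below 0.01 m/s), for 0.3 s.
At the end, for the whole second after the job is handed in: The die lies face up and flat on the black rubber bed, its edge along the fence: within 2 mm of it and within 0.035 rad of parallel, not overhanging the sides of the bed (centre within 18 mm of the jig's centre line), at rest. The lifter stands flat on the bench, off the jig, released and at rest (angle between die's own z axis and vertical above 3.09 rad and x of die_center in the frame of jig between 0.053 and 0.057 m and y of die_center in the frame of jig between -0.018 and 0.018 m and angle between the x axis of die and the x axis of jig, either way round below 0.035 rad and height (world z) of die_center between 0.019 and 0.0225 m and linear speed of each of die, lifter below 0.01 m/s and height (world z) of lifter_grip between 0.021 and 0.027 m and angle between lifter's own z axis and vertical below 0.08 rad and contact force between lifter and jig below 0.05 N); the robot touches nothing.
It fails at once if the lifter is rammed against the jig or the die (over 40 N) (contact force between lifter and jig above 40 N or contact force between lifter and die above 40 N).
It fails at once if the blade presses on the die with over 15 N while it lies flat, in the bay or on the bed (contact force between lifter and die above 15 N and (angle between die's own z axis and vertical below 0.03 rad or angle between die's own z axis and vertical above 3.1 rad)).
It fails at once if the fingers touch the die (contact force between the fingers and die above 0.5 N).
It fails at once if a bystander is moved more than 30 mm (distance of any of loupe, brayer, bone_folder, marker_black, quoin_key, bar_3 from where it was at the start of the episode above 0.03 m).
It also fails if it takes over 70 s, if anything falls off the work surface, if the arm or the gripper's body presses on something with over 40 N, if the wrist force passes 120 N, or if a joint passes its speed limit or range.

## Robot

A 7-joint arm with a two-finger parallel gripper is mounted at the origin on a cart in front of the work surface, level with it; the furniture and walls round the work are solid. World frame = base frame: x ahead of the robot, y to its left, z up, the work surface at z = 0. Lengths are in m, angles in rad, forces in N, time in s.
With the tool pointing down it reaches from about 0.425 to 0.925 m from the base axis. Payload 6.8 kg.
Tool frame: the origin (TCP) lies at the very end of the fingers, on their centre line; the grasp point (between the pads) lies bot.grip_point_offset behind it (bot.grip_point_offset is the distance from the TCP to the grasp point, in m); z points along the fingers, y is the line along which they close (so a half turn about z gives the same grasp; the last joint's range is limited). The gripper opens to 85 mm and grips with 20 to 120 N. Pads are 22 mm wide; open, the fingers measure 114 mm over their backs; the gripper's body (76 mm by 85 mm) begins 54 mm behind the grasp point. The pads swing forward as they close: fully open they stand 13 mm farther back than shut.
Start: joints at [1.118, 0.477, 0.022, 1.555, -0.011, 1.109, -0.083], TCP at [0.228, -0.635, 0.231] pointing down, gripper open.
Joint ranges: [-2.96, 2.96], [-0.34, 2.1], [-1.41, 1.46], [0.24, 2.44], [-1.37, 4.51], [0.17, 1.92], [-2.96, 2.96]. Speed limits (rad/s): [2.39, 2.39, 3.14, 3.14, 3.14, 3.14, 3.14].

## Interface

Orientations are given as a unit quaternion [w, x, y, z].
In Python, from station import bot, imaging gives the robot as it stands. The module is installed in compiled form; this text tells all that it offers.
- The arm moves only by the tool carry_out, never from a script. Its argument "targets" is one flat list of numbers, 5 for each row, row after row: the closure in counts, from 0 (fully open) to 255 (shut), then the shift along the world's x, y, z in mm, then the turn about the world's z in degrees. A call has 1 to 20 rows; each row shifts and turns the commanded pose from where the row before left it; what a row does not reach is not made up. A row lasts 1/10 s, in which the tool goes at most 50 mm and 8.59 degrees, less where a joint would pass 70% of its speed; a pose out of reach is approached as far as the arm can. A call is refused whole if a number of a shift passes 50 or a number of a turn 8.59, either way. A call with a gripper value outside its range is refused whole. The fingers move at their own pace and stop on an object; "newtons" is the grip in N (left out, the last holds). Time passes only in rows, so rows that do not move let the fingers close. It gives the time, the measured TCP pose, the force, the opening and the grip force at its end, in the units of the state.
- bot.get_obs(): the state, without advancing time (a new reading comes with each control period).
- imaging.read_camera(name): name is "scene" or "top" or "wrist"; returns a dict with "frame" (420x560x3 uint8, red, green, blue), "fov_y" (degrees; the focal length in pixels is half the picture's height over the tangent of half this angle, whatever the lens; pixels are square), "cx", "cy" (the principal point, pixels), "pose" (4x4, takes a point from camera to world coordinates); the wrist camera has in their place "tool_from_camera" (4x4, takes a point from camera to tool coordinates, whose origin is the TCP and whose axes are the flange's). Camera axes: x right, y up, looking along -z (the intrinsics and any distortion apply to the point x, -y, -z); pixel columns grow to the right and rows downward; lengths in m; the calibration is good to about 2 mm. A picture is of the moment at which its call begins: read the wrist's pose just before it. There is no depth.
- bot.hand_in(): hands the job in; it is judged then, once.
The state is a dict: "t": time; "q": joint angles; "joint_vel": joint speeds; "joint_torque": joint torques, N m; "eef_pos": TCP position; "tool_rot": TCP orientation; "contact_force": force on the tool from outside, world axes, zero at the start; "torque": the same for the moment, N m; "gripper_width": opening from 0.0 (shut) to 1.0 (fully open); "grasp_force": force on a finger pad.
Only numpy, scipy, OpenCV 4.12 (cv2) and the standard library are available. Lean on these libraries where they do the work, as an engineer would, in place of code of your own. Each camera call takes 0.05 s, during which the arm holds its last target. There are 200 camera calls.

## Working session

There is one attempt and no reset: what is moved stays moved. The work goes in short steps, Python scripts to look and compute and a tool call to move; the robot and the scene stay as the last step left them, time stands still between calls to the robot, and variables do not carry over. Pictures are saved under pics/ and viewed, at most 10 in all, crops included, and the job is handed in when it is done.

Besides the shell and the picture viewer there is one more tool, called after "Call:" by a JSON object that holds its "api" and its "payload". carry_out: Moves the arm, as the interface text tells. Its arguments: {"type":"object","properties":{"targets":{"type":"array","items":{"type":"number"}},"newtons":{"type":"number"}},"required":["targets"]}

```bash
mkdir -p pics
python3 - <<'E'
from station import bot, imaging
import cv2,numpy as np
o=bot.get_obs()
for k,v in o.items(): print(k,np.round(v,3))
print(bot.grip_point_offset)
for n in ("top","scene"):
    c=imaging.read_camera(n); cv2.imwrite(f"pics/{n}0.png",c["frame"][:,:,::-1])
    print({k:(np.round(v,4).tolist() if k!="frame" else 0) for k,v in c.items()})
c=imaging.read_camera("wrist");print({k:(np.round(v,4).tolist() if k!="frame" else 0) for k,v in c.items()})
E
```

```text
t 0.0
q [ 1.118  0.478  0.022  1.556 -0.012  1.109 -0.083]
joint_vel [ 0.001  0.002  0.    -0.001  0.    -0.     0.   ]
joint_torque [-1.0000e-03 -5.9647e+01  1.6080e+00 -2.8120e+01  1.2000e-02  1.0000e-02
 -0.0000e+00]
eef_pos [ 0.228 -0.635  0.23 ]
tool_rot [-0.001  0.985  0.172 -0.   ]
contact_force [-0.189  0.806  0.29 ]
torque [0.046 0.005 0.05 ]
grasp_force 0.0
gripper_width 1.002
0.0187
{'frame': 0, 'fov_y': 48.672, 'cx': 285.5925, 'cy': 206.5517, 'pose': [[0.0033, 0.9951, -0.0991, 0.4836], [-1.0, 0.003, -0.0024, 0.0072], [-0.0021, 0.0991, 0.9951, 1.0603], [0.0, 0.0, 0.0, 1.0]]}
{'frame': 0, 'fov_y': 51.4969, 'cx': 277.3766, 'cy': 210.14, 'pose': [[-0.8579, 0.3224, -0.4001, 0.1791], [-0.5138, -0.5315, 0.6734, 0.7058], [0.0044, 0.7833, 0.6217, 0.6906], [0.0, 0.0, 0.0, 1.0]]}
{'frame': 0, 'fov_y': 63.1074, 'cx': 281.2756, 'cy': 207.4661, 'tool_from_camera': [[-0.0007, 0.9592, 0.2827, 0.0718], [1.0, 0.0004, 0.0012, -0.0004], [0.001, 0.2827, -0.9592, -0.1421], [0.0, 0.0, 0.0, 1.0]]}
```

View pics/top0.png

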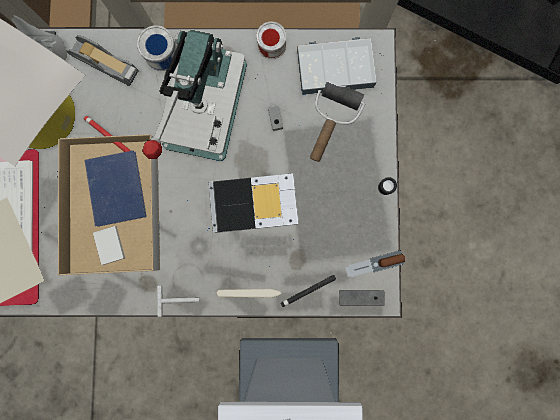

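View pics/scene0.png

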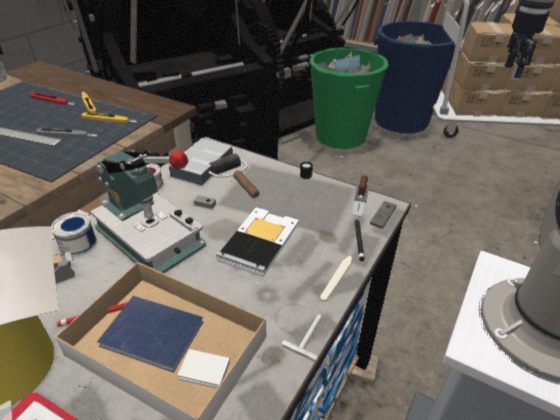

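The top view shows the jig at about (254,203), with the die at (268,201), the bed to its left and the opening to its right. The lifter is at (375,265), with its grip at (390,260) and its tip at about (347,272) pointing left. Next I'll make coarse measurements.

```bash
cat > h.py <<'E'
from station import bot, imaging
import cv2,numpy as np
from scipy.spatial.transform import Rotation as R
def cam(n):
    o=bot.get_obs(); c=imaging.read_camera(n); f=c["frame"]
    if n=="wrist":
        T=np.eye(4); q=o["tool_rot"]; T[:3,:3]=R.from_quat([q[1],q[2],q[3],q[0]]).as_matrix(); T[:3,3]=o["eef_pos"]
        P=T@np.array(c["tool_from_camera"])
    else: P=np.array(c["pose"])
    F=210/np.tan(np.radians(c["fov_y"]/2))
    def ray(uv,z):
        uv=np.atleast_2d(uv).astype(float)
        d=np.c_[(uv[:,0]-c["cx"])/F,-(uv[:,1]-c["cy"])/F,-np.ones(len(uv))]@P[:3,:3].T
        return P[:3,3]+d*((z-P[2,3])/d[:,2])[:,None]
    def proj(X):
        p=(np.atleast_2d(X)-P[:3,3])@P[:3,:3]
        return np.c_[c["cx"]+F*p[:,0]/-p[:,2], c["cy"]-F*p[:,1]/-p[:,2]]
    return f,ray,proj
def blobs(m,ray,z,amin=30):
    cs,_=cv2.findContours(m.astype(np.uint8),cv2.RETR_EXTERNAL,cv2.CHAIN_APPROX_NONE)
    for c in sorted(cs,key=cv2.contourArea)[::-1][:5]:
        if cv2.contourArea(c)<amin: continue
        w=ray(c[:,0,:],z)[:,:2]*1000
        r=cv2.minAreaRect(w.astype(np.float32))
        print(np.round(c[:,0].mean(0)),"ctr",np.round(r[0],1),"size",np.round(r[1],1),"ang",round(r[2],2))
E
python3 - <<'E'
from h import *
f,ray,proj=cam("top"); hsv=cv2.cvtColor(f,cv2.COLOR_RGB2HSV); H,S,V=cv2.split(hsv)
m=(H>17)&(H<32)&(S>120)&(V>140); m[:150]=0;m[240:]=0;m[:,:200]=0; print("die"); blobs(m,ray,.017)
m=(H<18)&(S>80)&(V<200); m[:240]=0; m[:,:340]=0; m[300:]=0; print("grip"); blobs(m,ray,.041,15)
m=(V<60); m[:165]=0;m[240:]=0;m[:,:200]=0;m[:,270:]=0; print("bed"); blobs(m,ray,.017)
print(ray([[347,273],[211,181],[296,174],[214,231],[298,225]],.01))
print("blade: bits"); print(f[255:280,345:375].mean(2).astype(int)[::3])
E
```

```text
die
[267. 201.] ctr [600.6  53.2] size [74.3 57.9] ang 5.74
grip
[391. 260.] ctr [ 468.2 -221.3] size [18.3 58.4] ang 15.26
bed
[234. 204.] ctr [592.  126.3] size [114.7  84.5] ang 5.95
[[ 0.43896914 -0.12831176  0.01      ]
 [ 0.64636868  0.18051971  0.01      ]
 [ 0.66313037 -0.0138101   0.01      ]
 [ 0.53210307  0.1715386   0.01      ]
 [ 0.54628435 -0.01845923  0.01      ]]
blade: bits
[[130 130 135 135 136 135 134 130 131 132 138 139 142 142 141 139 141 139
  142 141 143 141 141 144 146 143 144 149 145 145]
 [145 145 146 145 149 148 146 143 141 146 149 147 145 144 144 148 148 147
  144 144 148 150 150 154 129 100 107  97  97  97]
 [150 149 152 151 153 150 150 153 150 148 147 148 152 152 153 151 141 160
  152 169 164 168 170 171 176  97  93 100 100 100]
 [150 152 154 153 154 159 161 170 167 166 165 171 170 166 170 166 168 168
  166 166 171 169 173 168 170 176 105  94 127 179]
 [162 168 174 170 168 167 167 165 167 165 167 168 168 173 178 139 134  92
   86  84 108 132 154 174 172 169 178 133  97  97]
 [140 170 173 170 167 168 169 169 174 137 128 153 173 172 171 168 168 168
  171 172 168 171 171 171 172 171 172 177 109  89]
 [124 135 169 168 170 169 170 173 168 170 170 168 169 169 170 171 167 167
  165 157 159 156 153 154 158 156 156 157 161 159]
 [123 119 147 163 151 148 167 175 157 156 147 147 152 155 148 152 152 153
  152 152 153 152 153 153 156 155 155 158 155 157]
 [129 131 133 140 143 144 144 144 142 145 151 151 153 153 150 150 153 155
  156 156 156 157 154 154 155 155 155 156 159 155]]
```

Call:
{"api": "carry_out", "payload": {"targets": [0, 20, 34.5, 0, 7.1, 0, 20, 34.5, 0, 7.1, 0, 20, 34.5, 0, 7.1, 0, 20, 34.5, 0, 7.1, 0, 20, 34.5, 0, 7.1, 0, 20, 34.5, 0, 7.1, 0, 20, 34.5, 0, 7.1, 0, 20, 34.5, 0, 7.1, 0, 20, 34.5, 0, 7.1, 0, 20, 34.5, 0, 7.1, 0, 20, 34.5, 0, 7.1, 0, 20, 34.5, 0, 7.1, 0, 0, 0, 0, 0, 0, 0, 0, 0, 0], "newtons": 100}}

```text
t: 1.6
eef_pos: [0.4684, -0.2206, 0.2313]
tool_rot: [-0.0, 0.609, 0.794, -0.0]
contact_force: [-1.3, -0.1, -0.3]
gripper_width: 0.998
grasp_force: 0.0
```

Run:
```python
from h import *
o=bot.get_obs(); print(o["t"],np.round(o["eef_pos"],4),np.round(R.from_quat(np.roll(o["tool_rot"],-1)).as_matrix()[:2,:],3),np.round(o["q"],2),np.round(o["contact_force"],1))
f,ray,proj=cam("wrist"); cv2.imwrite("pics/w1.png",f[:,:,::-1])
H,S,V=cv2.split(cv2.cvtColor(f,cv2.COLOR_RGB2HSV))
blobs((H<18)&(S>80)&(V<210),ray,.041,100)
```

```text
1.6 [ 0.4684 -0.2206  0.2313] [[-0.259  0.966 -0.   ]
 [ 0.966  0.259 -0.   ]] [ 0.71  0.25 -0.46  1.9   0.13  1.01  0.46] [-1.3 -0.1 -0.3]
[280. 182.] ctr [ 466.7 -220.7] size [16.2 56.6] ang 15.02
[552.  86.] ctr [681.9 -72.1] size [19.6 33.4] ang 27.81
[457. 286.] ctr [ 683.4 -281. ] size [46.6 29.8] ang 36.3
[475. 308.] ctr [ 710.7 -300.9] size [19.4 17.4] ang 75.54
```

View pics/w1.png

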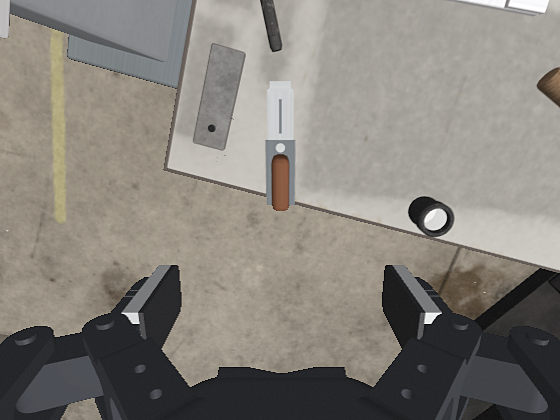

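The wrist view shows the lifter in line with the tool: tip at (280,82), shoe front at (280,141), grip centre at (280,182). The grip's rear end is near the bench edge.

Run:
```python
from h import *
f,ray,proj=cam("wrist"); g=f.mean(2)
print(g[70:92,280].astype(int), g[130:150,274].astype(int), g[75:140:16,255:305].astype(int))
u=np.array([np.cos(np.radians(105)),np.sin(np.radians(105))])
G=np.array([.4667,-.2207])
for uv,z in [((280,81.5),.0016),((280,86),.0016),((275,140.5),.005),((266,150),.005),((295,150),.005)]:
    d=ray([uv],z)[0,:2]-G; print(uv,"along",round(d@u*1e3,1),"side",round((d@[-u[1],u[0]])*1e3,1))
```

```text
[163 165 168 167 168 169 170 169 167 173 212 205 205 207 207 211 210 207
 207 205 208 208] [208 207 208 208 207 208 207 210 211 121 129 132 132 133 133 132 131 132
 132 133] [[184 184 182 181 177 175 174 173 173 170 168 166 163 160 158 157 156 156
  157 159 158 157 157 160 166 169 170 173 174 178 179 182 183 184 184 185
  186 186 185 186 186 186 186 186 185 186 186 186 185 180]
 [189 187 186 186 186 185 182 180 179 179 178 178 182 206 209 209 207 208
  209 208 206 203 206 207 208 208 208 206 205 203 204 204 203 205 208 208
  210 208 207 204 191 193 192 191 190 190 188 189 190 190]
 [190 188 188 188 187 188 188 189 188 187 188 186 189 199 203 205 208 208
  208 209 207 205 206 211 206 132 125 156 213 206 205 205 203 206 208 206
  204 203 206 202 182 183 182 185 187 186 186 186 185 184]
 [191 191 192 191 192 192 192 193 194 193 193 193 192 198 203 205 207 207
  207 208 208 206 206 209 207 139 123 150 212 207 205 205 202 207 208 206
  203 204 206 199 185 186 184 184 185 184 183 179 176 175]
 [192 194 194 195 195 195 194 194 194 195 192 151 112 121 123 124 126 134
  133 121 111 115 115 111 112 117 119 119 120 119 117 118 120 116 118 118
  117 117 121 118 131 169 191 187 185 184 183 181 180 178]]
(280, 81.5) along 96.0 side 0.9
(280, 86) along 91.6 side 0.9
(275, 140.5) along 36.9 side 6.4
(266, 150) along 26.9 side 16.1
(295, 150) along 26.8 side -14.9
```

Call:
{"api": "carry_out", "payload": {"targets": [0, -1, -2.5, -40, 0, 0, 0, 0, -40, 0, 0, 0, 0, -40, 0, 0, 0, 0, -40, 0, 0, 0, 0, -40, 0, 0, 0, 0, -15, 0, 0, 0, 0, -8, 0, 0, 0, 0, 0, 0, 0, 0, 0, 0, 0]}}

```text
t: 2.6
eef_pos: [0.4683, -0.2245, 0.0098]
tool_rot: [0.001, 0.609, 0.793, 0.0]
contact_force: [-0.0, -0.1, -0.2]
gripper_width: 0.999
grasp_force: 0.0
```

Call:
{"api": "carry_out", "payload": {"targets": [200, 0, 0, 0, 0, 255, 0, 0, 0, 0, 255, 0, 0, 0, 0, 255, 0, 0, 0, 0, 255, 0, 0, 0, 0, 255, 0, 0, 0, 0, 255, 0, 0, 0, 0, 255, 0, 0, 0, 0], "newtons": 100}}

```text
t: 3.4
eef_pos: [0.4674, -0.2239, 0.0088]
tool_rot: [0.0, 0.609, 0.793, -0.0]
contact_force: [-1.3, 0.4, 5.1]
gripper_width: 0.197
grasp_force: 97.5
```

Run:
```python
from h import *
o=bot.get_obs(); print(o["t"],np.round(o["eef_pos"],4),np.round(o["contact_force"],1),np.round(o["torque"],2),o["grasp_force"],o["gripper_width"])
f,ray,proj=cam("wrist"); cv2.imwrite("pics/w2.png",f[:,:,::-1])
```

```text
3.4 [ 0.4674 -0.2239  0.0088] [-1.3  0.4  5.1] [ 0.1   0.29 -0.03] 97.49707460403442 0.1968075553839075
```

View pics/w2.png

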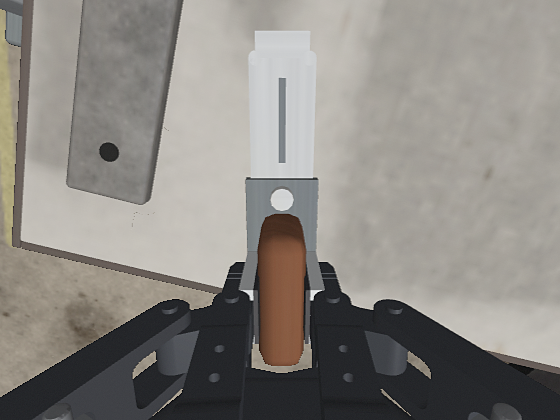

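The grip is held. In the picture the tip is at row 30 and the shoe front at row 178, with the blade straight along column 282.

Run:
```python
from h import *
f,ray,proj=cam("wrist"); g=f.mean(2); o=bot.get_obs()
print(g[24:36,282].astype(int), g[172:184,262].astype(int))
u=np.array([np.cos(np.radians(105)),np.sin(np.radians(105))])
G=o["eef_pos"][:2]
for uv,z in [((282,30),.0016),((262,178),.005),((249,120),.0016),((316,120),.0016),((255,40),.0016),((310,40),.0016),((246,190),.005),((318,190),.005)]:
    d=ray([uv],z)[0,:2]-G; print(uv,"along",round(d@u*1e3,1),"side",round((d@[-u[1],u[0]])*1e3,1))
# jig from top, bed+die, with finer fit
f,ray,proj=cam("top"); H,S,V=cv2.split(cv2.cvtColor(f,cv2.COLOR_RGB2HSV))
m=((V>225)&(S<40)); m[:165]=0;m[240:]=0;m[:,:200]=0;m[:,310:]=0
b=(V<60); b[:165]=0;b[240:]=0;b[:,:200]=0;b[:,270:]=0
d=(H>17)&(H<32)&(S>120)&(V>140); d[:150]=0;d[240:]=0;d[:,:200]=0
for n,k in (("white",m),("bed",b),("all",cv2.morphologyEx((m|b|d).astype(np.uint8),cv2.MORPH_CLOSE,np.ones((5,5))))): print(n);blobs(k,ray,.017,100)
```

```text
[170 170 170 170 170 168 178 211 206 204 203 202] [205 205 205 205 209 221  91  72 140 135 133 133]
(282, 30) along 101.3 side -0.4
(262, 178) along 42.6 side 8.4
(249, 120) along 66.8 side 13.6
(316, 120) along 66.8 side -14.7
(255, 40) along 97.7 side 10.4
(310, 40) along 97.6 side -11.5
(246, 190) along 37.2 side 15.5
(318, 190) along 37.2 side -16.1
white
bed
[234. 204.] ctr [592.  126.4] size [114.8  84.5] ang 5.78
all
[259. 199.] ctr [596.6  82.6] size [114.8 189.5] ang 6.03
```

Call:
{"api": "carry_out", "payload": {"targets": [255, 0, 0, 10, 0, 255, 0, 0, 25, 0, 255, 0, 0, 25, 0, 255, 25.4, 13.8, 0, -1.5, 255, 25.4, 13.8, 0, -1.5, 255, 25.4, 13.8, 0, -1.5, 255, 25.4, 13.8, 0, -1.5, 255, 25.4, 13.8, 0, -1.5, 255, 25.2, 14, 0, -1.6, 255, 0, 0, 0, 0, 255, 0, 0, 0, 0, 255, 0, 0, 0, 0]}}

```text
t: 4.75
eef_pos: [0.6182, -0.1417, 0.0681]
tool_rot: [-0.0, 0.67, 0.742, -0.001]
contact_force: [-0.3, 0.5, -0.9]
gripper_width: 0.195
grasp_force: 97.7
```

Run:
```python
from h import *
o=bot.get_obs(); x=R.from_quat(np.roll(o["tool_rot"],-1)).as_matrix()[:,0]
print(o["t"],np.round(o["eef_pos"],4),np.degrees(np.arctan2(x[1],x[0])),np.round(o["contact_force"],1),np.round(o["torque"],2),o["grasp_force"])
f,ray,proj=cam("wrist"); cv2.imwrite("pics/w3.png",f[:,:,::-1])
```

```text
4.75 [ 0.6182 -0.1417  0.0681] 95.81379433231676 [-0.3  0.5 -0.9] [-0.05 -0.01 -0.06] 97.7184784412384
```

View pics/w3.png

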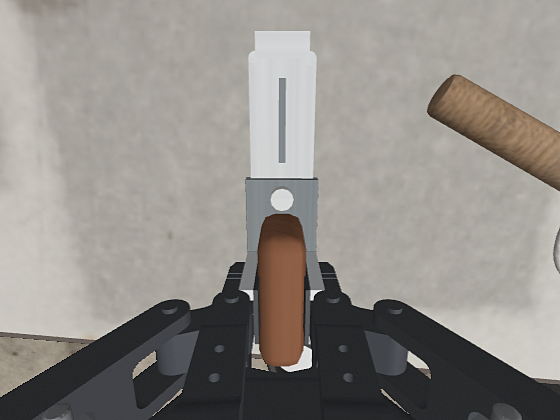

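Call:
{"api": "carry_out", "payload": {"targets": [255, 0, 0, -20, 0, 255, 0, 0, -20, 0, 255, 0, 0, -7, 0, 255, 0, 0, 0, 0, 255, 0, 0, 0, 0]}}

```text
t: 5.3
eef_pos: [0.6196, -0.1412, 0.022]
tool_rot: [0.0, 0.67, 0.742, 0.0]
contact_force: [-0.2, -0.1, -1.2]
gripper_width: 0.195
grasp_force: 97.8
```

Run:
```python
from h import *
for i in range(5):
    imaging.read_camera("top"); o=bot.get_obs(); print(o["t"],np.round(o["eef_pos"]*1000,2),np.round(o["contact_force"],1))
```

```text
5.35 [ 619.92 -141.13   22.3 ] [ 1.1  0.2 -1.3]
5.4 [ 620.06 -141.04   22.42] [-0.1 -0.5 -1.5]
5.45 [ 620.07 -141.     22.38] [-0.   1.  -0.1]
5.5 [ 619.97 -140.92   22.26] [ 0.3 -0.7 -0.4]
5.55 [ 619.86 -140.88   22.1 ] [ 0.1  0.4 -1.5]
```

Call:
{"api": "carry_out", "payload": {"targets": [255, -1.2, 12, 0, 0, 255, -1.3, 12.5, 0, 0, 255, -1.3, 12.5, 0, 0, 255, 0, 0, -1, 0, 255, 0, 0, 0, 0, 255, 0, 0, 0, 0]}}

```text
t: 6.15
eef_pos: [0.6155, -0.1044, 0.0202]
tool_rot: [0.0, 0.67, 0.742, -0.0]
contact_force: [0.1, 0.2, -1.6]
gripper_width: 0.189
grasp_force: 97.7
```

Call:
{"api": "carry_out", "payload": {"targets": [255, 0, 0, -1, 0, 255, 0, 0, 0, 0]}}

```text
t: 6.35
eef_pos: [0.6154, -0.1045, 0.0191]
tool_rot: [-0.0, 0.67, 0.742, -0.0]
contact_force: [1.0, -0.1, -1.6]
gripper_width: 0.198
grasp_force: 97.7
```

Call:
{"api": "carry_out", "payload": {"targets": [255, 0, 0, -0.5, 0, 255, 0, 0, 0, 0]}}

```text
t: 6.55
eef_pos: [0.6156, -0.1042, 0.0188]
tool_rot: [0.0, 0.67, 0.742, -0.0]
contact_force: [0.8, 0.5, -1.1]
gripper_width: 0.197
grasp_force: 97.7
```

Call:
{"api": "carry_out", "payload": {"targets": [255, 0, 0, -0.5, 0, 255, 0, 0, 0, 0]}}

```text
t: 6.75
eef_pos: [0.6157, -0.1042, 0.0185]
tool_rot: [0.0, 0.67, 0.742, -0.0]
contact_force: [-1.3, -0.6, 1.2]
gripper_width: 0.194
grasp_force: 97.9
```

Call:
{"api": "carry_out", "payload": {"targets": [255, 0, 0, 0.9, 0, 255, -1.1, 11, 0, 0, 255, -1.1, 11, 0, 0, 255, 0, 0, 0, 0, 255, 0, 0, 0, 0]}}

```text
t: 7.25
eef_pos: [0.6133, -0.0806, 0.0192]
tool_rot: [-0.0, 0.669, 0.743, 0.0]
contact_force: [0.4, -0.1, -1.6]
gripper_width: 0.193
grasp_force: 97.7
```

Call:
{"api": "carry_out", "payload": {"targets": [255, -0.2, 2, 0, 0, 255, -0.2, 2, 0, 0, 255, 0, 0, 0, 0]}}

```text
t: 7.55
eef_pos: [0.6129, -0.0776, 0.0192]
tool_rot: [-0.0, 0.67, 0.742, 0.0]
contact_force: [-0.1, -0.2, -1.0]
gripper_width: 0.195
grasp_force: 97.7
```

Call:
{"api": "carry_out", "payload": {"targets": [255, -0.2, 1.5, 0, 0, 255, 0, 0, 0, 0]}}

```text
t: 7.75
eef_pos: [0.6127, -0.0761, 0.0192]
tool_rot: [-0.0, 0.67, 0.742, 0.0]
contact_force: [0.4, 0.6, -0.9]
gripper_width: 0.196
grasp_force: 97.7
```

Call:
{"api": "carry_out", "payload": {"targets": [255, -0.2, 1.5, 0, 0, 255, 0, 0, 0, 0]}}

```text
t: 7.95
eef_pos: [0.6126, -0.0746, 0.0192]
tool_rot: [-0.0, 0.67, 0.742, 0.0]
contact_force: [0.8, 0.3, -1.3]
gripper_width: 0.193
grasp_force: 97.7
```

Call:
{"api": "carry_out", "payload": {"targets": [255, -0.2, 1.5, 0, 0, 255, 0, 0, 0, 0]}}

```text
t: 8.15
eef_pos: [0.6124, -0.0729, 0.0192]
tool_rot: [-0.0, 0.67, 0.742, 0.0]
contact_force: [0.1, 0.3, -1.2]
gripper_width: 0.189
grasp_force: 97.7
```

Call:
{"api": "carry_out", "payload": {"targets": [255, -0.2, 1.5, 0, 0, 255, 0, 0, 0, 0]}}

```text
t: 8.35
eef_pos: [0.6121, -0.0715, 0.0192]
tool_rot: [-0.0, 0.67, 0.742, 0.0]
contact_force: [0.3, 1.3, -1.3]
gripper_width: 0.197
grasp_force: 97.7
```

Call:
{"api": "carry_out", "payload": {"targets": [255, -0.2, 1.5, 0, 0, 255, 0, 0, 0, 0]}}

```text
t: 8.55
eef_pos: [0.6119, -0.07, 0.0192]
tool_rot: [-0.0, 0.67, 0.742, 0.0]
contact_force: [-0.5, -0.7, -0.8]
gripper_width: 0.196
grasp_force: 97.7
```

Call:
{"api": "carry_out", "payload": {"targets": [255, -0.2, 1.5, 0, 0, 255, 0, 0, 0, 0]}}

```text
t: 8.75
eef_pos: [0.6118, -0.0685, 0.0192]
tool_rot: [-0.0, 0.67, 0.742, 0.0]
contact_force: [0.5, 0.7, -0.4]
gripper_width: 0.196
grasp_force: 97.7
```

Run:
```python
from h import *
f,ray,proj=cam("wrist"); f2,_,_=cam("scene")
a=cv2.resize(f[0:200,180:380],(400,400),interpolation=cv2.INTER_CUBIC);b=cv2.resize(f2[195:285,210:310],(400,360),interpolation=cv2.INTER_CUBIC)
im=np.zeros((400,800,3),np.uint8); im[:,:400]=a; im[:360,400:]=b; cv2.imwrite("pics/c4.png",im[:,:,::-1])
```

```text
(no output)
```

View pics/c4.png

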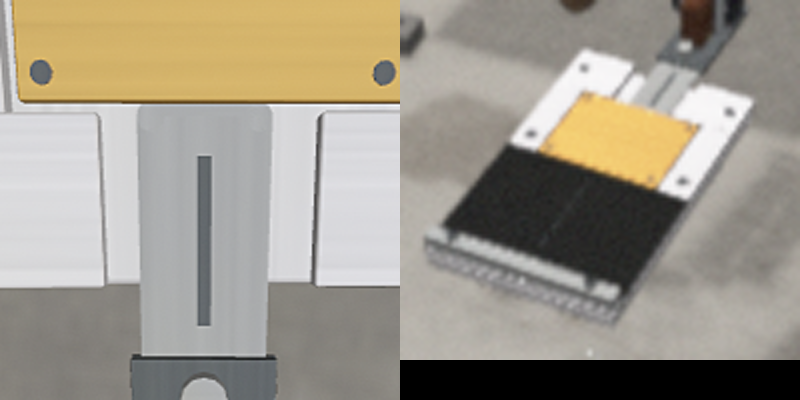

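The crop shows the blade centred in the opening, with its shoulder (10 mm behind the tip) just at the die's edge. So the tip is about 10 mm under the die. Now I'll lift along an arc.

Call:
{"api": "carry_out", "payload": {"targets": [255, 0, 0, 1, 0, 255, 0, 0, 2, 0, 255, 0, 0, 2.5, 0, 255, 0, 0, 2.5, 0, 255, 0, 0, 3, 0, 255, 0, 0, 0, 0]}}

```text
t: 9.45
eef_pos: [0.612, -0.0689, 0.0307]
tool_rot: [0.0, 0.67, 0.742, 0.0]
contact_force: [-0.4, -1.2, -1.6]
gripper_width: 0.195
grasp_force: 97.6
```

Call:
{"api": "carry_out", "payload": {"targets": [255, -0.1, 0.8, 3.2, 0, 255, -0.1, 0.8, 3.2, 0, 255, -0.1, 0.8, 3.2, 0, 255, -0.1, 0.8, 3.2, 0, 255, 0, 0, 0, 0]}}

```text
t: 9.95
eef_pos: [0.6116, -0.0654, 0.0436]
tool_rot: [0.0, 0.67, 0.742, 0.0]
contact_force: [-0.5, 0.7, -2.4]
gripper_width: 0.193
grasp_force: 97.6
```

Run:
```python
from h import *
o=bot.get_obs();print(o["t"],np.round(o["eef_pos"]*1000,1),np.round(o["contact_force"],1),np.round(o["torque"],2))
f,ray,proj=cam("wrist"); f2,_,_=cam("scene")
a=cv2.resize(f[0:200,180:380],(400,400),interpolation=cv2.INTER_CUBIC);b=cv2.resize(f2[195:285,210:310],(400,360),interpolation=cv2.INTER_CUBIC)
im=np.zeros((400,800,3),np.uint8); im[:,:400]=a; im[:360,400:]=b; cv2.imwrite("pics/c5.png",im[:,:,::-1])
```

```text
9.95 [611.6 -65.4  43.6] [-0.5  0.7 -2.4] [-0.11  0.06  0.05]
```

View pics/c5.png

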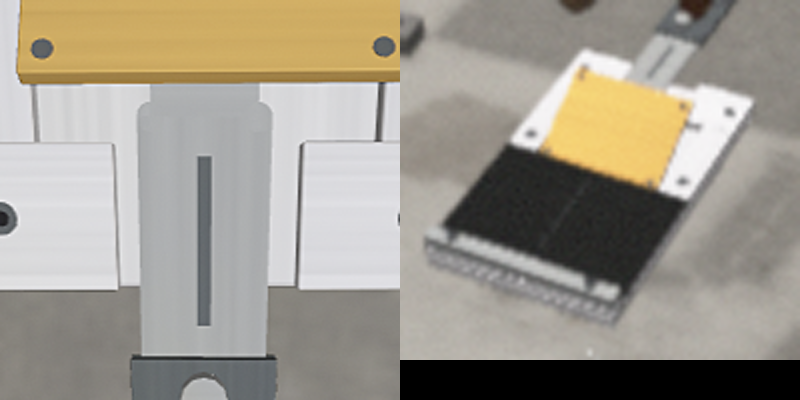

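The die is lifted to about 30° and rests on the blade tip. I'll continue the arc, moving slightly further forward.

Call:
{"api": "carry_out", "payload": {"targets": [255, -0.2, 2.2, 2.6, 0, 255, -0.2, 2.2, 2.6, 0, 255, -0.2, 2.2, 2.6, 0, 255, -0.3, 2.4, 2.6, 0, 255, 0, 0, 0, 0]}}

```text
t: 10.55
eef_pos: [0.6107, -0.0559, 0.054]
tool_rot: [0.0, 0.67, 0.743, 0.0]
contact_force: [-0.4, -1.0, -2.2]
gripper_width: 0.194
grasp_force: 97.6
```

Call:
{"api": "carry_out", "payload": {"targets": [255, -0.3, 2.8, 2.2, 0, 255, -0.3, 2.8, 2.2, 0, 255, -0.3, 2.8, 2.2, 0, 255, -0.3, 2.8, 2.2, 0, 255, 0, 0, 0, 0]}}

```text
t: 11.05
eef_pos: [0.6094, -0.0445, 0.0626]
tool_rot: [0.0, 0.67, 0.743, 0.0]
contact_force: [-1.1, -0.5, -0.8]
gripper_width: 0.194
grasp_force: 97.6
```

Run:
```python
from h import *
o=bot.get_obs();print(o["t"],np.round(o["eef_pos"]*1000,1),np.round(o["contact_force"],1),np.round(o["torque"],2))
f,ray,proj=cam("wrist"); f2,_,_=cam("scene")
a=cv2.resize(f[0:200,180:380],(400,400),interpolation=cv2.INTER_CUBIC);b=cv2.resize(f2[180:280,210:310],(400,400),interpolation=cv2.INTER_CUBIC)
im=np.zeros((400,800,3),np.uint8); im[:,:400]=a; im[:400,400:]=b; cv2.imwrite("pics/c6.png",im[:,:,::-1])
```

```text
11.05 [609.4 -44.5  62.6] [-1.1 -0.5 -0.8] [-0.11  0.06  0.07]
```

View pics/c6.png

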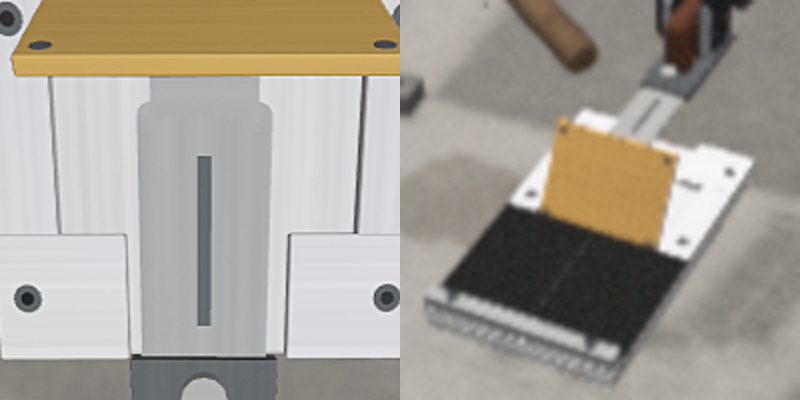

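Call:
{"api": "carry_out", "payload": {"targets": [255, -0.3, 3, 1.6, 0, 255, -0.3, 3, 1.5, 0, 255, -0.3, 3, 1.4, 0, 255, -0.3, 3, 1.2, 0, 255, -0.3, 3, 0.8, 0, 255, -0.3, 3, 0.6, 0, 255, -0.3, 3, 0.3, 0, 255, -0.3, 3, 0, 0, 255, 0, 0, 0, 0]}}

```text
t: 12.05
eef_pos: [0.6068, -0.0206, 0.0696]
tool_rot: [-0.0, 0.67, 0.743, 0.0]
contact_force: [-0.0, 0.6, -1.7]
gripper_width: 0.196
grasp_force: 97.6
```

Call:
{"api": "carry_out", "payload": {"targets": [255, -0.3, 3, 0, 0, 255, -0.3, 3, 0, 0, 255, -0.3, 3, 0, 0, 255, -0.3, 3, 0, 0, 255, 0, 0, 0, 0, 255, 0, 0, 0, 0]}}

```text
t: 12.65
eef_pos: [0.6057, -0.0093, 0.0696]
tool_rot: [0.0, 0.67, 0.742, -0.0]
contact_force: [-0.3, -0.4, -2.2]
gripper_width: 0.195
grasp_force: 97.6
```

Run:
```python
from h import *
o=bot.get_obs();print(o["t"],np.round(o["eef_pos"]*1000,1),np.round(o["contact_force"],1),np.round(o["torque"],2))
f,ray,proj=cam("wrist"); f2,_,_=cam("scene")
a=cv2.resize(f[0:200,180:380],(400,400),interpolation=cv2.INTER_CUBIC);b=cv2.resize(f2[180:280,210:310],(400,400),interpolation=cv2.INTER_CUBIC)
im=np.zeros((400,800,3),np.uint8); im[:,:400]=a; im[:400,400:]=b; cv2.imwrite("pics/c7.png",im[:,:,::-1])
```

```text
12.65 [605.7  -9.3  69.6] [-0.3 -0.4 -2.2] [-0.01  0.   -0.01]
```

View pics/c7.png

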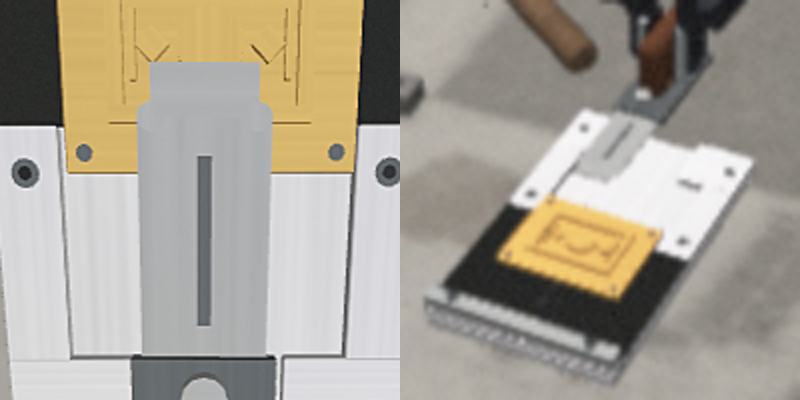

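The die has turned over face up on the bed, with its near edge at about the rim. I'll measure its pose.

Run:
```python
from h import *
O=np.array([596.4,83.9]);a=np.radians(95.9);A=np.array([[np.cos(a),np.sin(a)],[-np.sin(a),np.cos(a)]])
o=bot.get_obs();print("TCP jig",np.round(A@(o["eef_pos"][:2]*1000-O),1))
for n in ("wrist","top"):
    f,ray,proj=cam(n); H,S,V=cv2.split(cv2.cvtColor(f,cv2.COLOR_RGB2HSV))
    m=(H>15)&(H<32)&(S>90)&(V>120)
    if n=="top": m[:150]=0;m[240:]=0;m[:,:190]=0
    print(n); blobs(cv2.morphologyEx(m.astype(np.uint8),cv2.MORPH_CLOSE,np.ones((5,5))),ray,.021,100)
    if n=="wrist":
        # near edge of die: lowest brass row at columns aside of the blade
        P=np.array([(c,np.where(m[:150,c])[0].max()) for c in list(range(218,248,3))+list(range(318,354,3))])
        W=(ray(P+[0,.5],.021)[:,:2]*1000-O)@A.T; k=np.polyfit(W[:,1],W[:,0],1); print("edge jig x",np.round(W[:,0].mean(),1),"slope",k[0])
    else:
        cs,_=cv2.findContours(m.astype(np.uint8),cv2.RETR_EXTERNAL,cv2.CHAIN_APPROX_NONE); c=max(cs,key=cv2.contourArea)
        W=(ray(c[:,0],.021)[:,:2]*1000-O)@A.T; print(np.round(cv2.minAreaRect(W.astype(np.float32)),1) if 0 else cv2.minAreaRect(W.astype(np.float32)))
```

```text
TCP jig [-94.    0.3]
wrist
[284.  38.] ctr [596.8  93. ] size [75.8 39.6] ang 5.8
edge jig x -11.0 slope 0.0018005335002318319
top
[244. 203.] ctr [595.8 102.3] size [76.1 59.4] ang 6.52
((18.314498901367188, -1.3354568481445312), (59.39488983154297, 76.08721923828125), 0.62305748462677)
```

Call:
{"api": "carry_out", "payload": {"targets": [255, 1.4, -13.5, 0, 0, 255, 1.4, -13.5, 0, 0, 255, 0, 0, -14, 0, 255, 0, 0, -14, 0, 255, 0, 0, -12, 0, 255, 0, 0, -2.8, 0, 255, 0, 0, 0, 0, 255, 0, 0, 0, 0]}}

```text
t: 13.65
eef_pos: [0.6087, -0.0358, 0.0269]
tool_rot: [0.0, 0.67, 0.743, 0.0]
contact_force: [-0.0, 0.4, -0.7]
gripper_width: 0.195
grasp_force: 97.6
```

Call:
{"api": "carry_out", "payload": {"targets": [255, -0.3, 3, 0, 0, 255, -0.3, 3, 0, 0, 255, -0.2, 2, 0, 0, 255, -0.2, 2, 0, 0, 255, -0.2, 2, 0, 0, 255, -0.2, 2, 0, 0, 255, 0, 0, 0, 0]}}

```text
t: 14.35
eef_pos: [0.6072, -0.0222, 0.0269]
tool_rot: [0.0, 0.67, 0.742, 0.0]
contact_force: [-0.8, -0.7, -1.4]
gripper_width: 0.195
grasp_force: 97.7
```

```bash
cat > m.py <<'E'
from h import *
O=np.array([596.4,83.9]);a=np.radians(95.9);A=np.array([[np.cos(a),np.sin(a)],[-np.sin(a),np.cos(a)]])
o=bot.get_obs();print(o["t"],"TCP jig",np.round(A@(o["eef_pos"][:2]*1000-O),1),"z",round(o["eef_pos"][2]*1e3,1),"F jig x",round(float(A[0]@o["contact_force"][:2]),1),np.round(o["contact_force"],1))
f,ray,proj=cam("top"); H,S,V=cv2.split(cv2.cvtColor(f,cv2.COLOR_RGB2HSV))
m=(H>15)&(H<32)&(S>90)&(V>120); m[:150]=0;m[240:]=0;m[:,:190]=0
cs,_=cv2.findContours(m.astype(np.uint8),cv2.RETR_EXTERNAL,cv2.CHAIN_APPROX_NONE); c=max(cs,key=cv2.contourArea)
W=(ray(c[:,0],.021)[:,:2]*1000-O)@A.T; print(cv2.minAreaRect(W.astype(np.float32)))
E
python3 m.py
```

```text
14.35 TCP jig [-1.066e+02  1.000e-01] z 26.9 F jig x -0.6 [-0.8 -0.7 -1.4]
((23.721391677856445, -1.4088249206542969), (75.96302795410156, 59.706851959228516), 89.71326446533203)
```

Call:
{"api": "carry_out", "payload": {"targets": [255, -0.2, 2, 0, 0, 255, -0.2, 2, 0, 0, 255, -0.2, 2, 0, 0, 255, -0.2, 2, 0, 0, 255, -0.2, 2, 0, 0, 255, -0.2, 2, 0, 0, 255, -0.2, 2, 0, 0, 255, -0.2, 2, 0, 0, 255, -0.2, 2, 0, 0, 255, -0.2, 2, 0, 0, 255, -0.2, 2, 0, 0, 255, -0.2, 2, 0, 0, 255, -0.2, 2, 0, 0, 255, 0, 0, 0, 0]}}

```text
t: 15.8
eef_pos: [0.6044, 0.0042, 0.0268]
tool_rot: [-0.0, 0.67, 0.742, 0.0]
contact_force: [-0.0, 0.1, -1.4]
gripper_width: 0.198
grasp_force: 97.7
```

```bash
python3 m.py
```

```text
15.8 TCP jig [-80.1   0.2] z 26.8 F jig x 0.1 [-0.   0.1 -1.4]
((50.057090759277344, -1.33245849609375), (76.08906555175781, 60.07891845703125), 89.85697174072266)
```

Call:
{"api": "carry_out", "payload": {"targets": [255, -0.1, 1, 0, 0, 255, -0.1, 1, 0, 0, 255, -0.1, 1, 0, 0, 255, 0, 0, 0, 0]}}

```text
t: 16.25
eef_pos: [0.6042, 0.0068, 0.0268]
tool_rot: [-0.0, 0.67, 0.742, 0.0]
contact_force: [-0.1, -0.6, -1.5]
gripper_width: 0.189
grasp_force: 97.7
```

Call:
{"api": "carry_out", "payload": {"targets": [255, 0, 0.5, 0, 0, 255, -0.1, 0.5, 0, 0, 255, 0, 0, 0, 0]}}

```text
t: 16.55
eef_pos: [0.604, 0.0077, 0.0268]
tool_rot: [-0.0, 0.67, 0.742, 0.0]
contact_force: [-0.4, -1.2, -1.8]
gripper_width: 0.198
grasp_force: 97.7
```

Call:
{"api": "carry_out", "payload": {"targets": [255, 0, 0.4, 0, 0, 255, 0, 0, 0, 0]}}

```text
t: 16.75
eef_pos: [0.6041, 0.008, 0.0268]
tool_rot: [-0.0, 0.67, 0.742, 0.0]
contact_force: [0.4, -0.5, -0.9]
gripper_width: 0.198
grasp_force: 97.7
```

Call:
{"api": "carry_out", "payload": {"targets": [255, 0, 0.4, 0, 0, 255, 0, 0, 0, 0]}}

```text
t: 16.95
eef_pos: [0.6041, 0.0085, 0.0268]
tool_rot: [-0.0, 0.67, 0.742, 0.0]
contact_force: [0.7, -0.7, -0.4]
gripper_width: 0.197
grasp_force: 97.7
```

Call:
{"api": "carry_out", "payload": {"targets": [255, 0, 0.4, 0, 0, 255, 0, 0, 0, 0]}}

```text
t: 17.15
eef_pos: [0.6041, 0.0089, 0.0268]
tool_rot: [-0.0, 0.67, 0.742, 0.0]
contact_force: [-0.4, -0.6, -1.0]
gripper_width: 0.191
grasp_force: 97.7
```

Call:
{"api": "carry_out", "payload": {"targets": [255, 0, 0.4, 0, 0, 255, 0, 0, 0, 0]}}

```text
t: 17.35
eef_pos: [0.6041, 0.0093, 0.0268]
tool_rot: [-0.0, 0.67, 0.742, 0.0]
contact_force: [0.3, -1.1, -0.2]
gripper_width: 0.195
grasp_force: 97.7
```

```bash
python3 m.py
```

```text
17.35 TCP jig [-75.    0.1] z 26.8 F jig x -1.1 [ 0.3 -1.1 -0.2]
((54.89804458618164, -1.4849128723144531), (76.04750061035156, 59.96855545043945), 89.73371124267578)
```

Call:
{"api": "carry_out", "payload": {"targets": [255, 0, 0.4, 0, 0, 255, 0, 0, 0, 0]}}

```text
t: 17.6
eef_pos: [0.6041, 0.0094, 0.0268]
tool_rot: [0.0, 0.67, 0.742, -0.0]
contact_force: [-0.6, -2.1, -0.2]
gripper_width: 0.198
grasp_force: 97.7
```

Call:
{"api": "carry_out", "payload": {"targets": [255, 0, 0.4, 0, 0, 255, 0, 0, 0, 0]}}

```text
t: 17.8
eef_pos: [0.6042, 0.0096, 0.0269]
tool_rot: [0.0, 0.67, 0.742, -0.0]
contact_force: [0.1, -2.8, -1.4]
gripper_width: 0.197
grasp_force: 97.7
```

Call:
{"api": "carry_out", "payload": {"targets": [255, 0, 0.3, 0, 0, 255, 0, 0, 0, 0]}}

```text
t: 18.0
eef_pos: [0.6043, 0.0097, 0.0269]
tool_rot: [0.0, 0.67, 0.742, -0.0]
contact_force: [0.3, -4.8, 0.1]
gripper_width: 0.192
grasp_force: 97.7
```

Call:
{"api": "carry_out", "payload": {"targets": [255, 0, 0.4, 0, 0, 255, 0, 0, 0, 0]}}

```text
t: 18.2
eef_pos: [0.6043, 0.0097, 0.0269]
tool_rot: [0.0, 0.67, 0.742, -0.0]
contact_force: [1.0, -5.6, -1.0]
gripper_width: 0.198
grasp_force: 97.7
```

Call:
{"api": "carry_out", "payload": {"targets": [255, 0, 0.4, 0, 0, 255, 0, 0, 0, 0]}}

```text
t: 18.4
eef_pos: [0.6042, 0.0097, 0.0269]
tool_rot: [0.001, 0.67, 0.742, -0.001]
contact_force: [0.7, -6.0, 0.4]
gripper_width: 0.196
grasp_force: 97.7
```

Call:
{"api": "carry_out", "payload": {"targets": [255, 0, 0.4, 0, 0, 255, 0, 0, 0, 0, 255, 0, 0, 0, 0]}}

```text
t: 18.7
eef_pos: [0.6042, 0.0097, 0.0269]
tool_rot: [0.001, 0.671, 0.742, -0.001]
contact_force: [1.6, -6.1, -0.1]
gripper_width: 0.193
grasp_force: 97.7
```

Call:
{"api": "carry_out", "payload": {"targets": [255, 0, 0.2, 0, 0, 255, 0, 0, 0, 0, 255, 0, 0, 0, 0, 255, 0, 0, 0, 0, 255, 0, 0, 0, 0, 255, 0, 0, 0, 0]}}

```text
t: 19.3
eef_pos: [0.6042, 0.0097, 0.0269]
tool_rot: [0.001, 0.671, 0.742, -0.001]
contact_force: [0.2, -7.3, 1.3]
gripper_width: 0.2
grasp_force: 97.7
```

```bash
python3 m.py
```

```text
19.3 TCP jig [-74.6  -0.1] z 26.9 F jig x -7.3 [ 0.2 -7.3  1.3]
((55.21645736694336, -1.5638656616210938), (59.86207962036133, 76.15415954589844), 0.31186431646347046)
```

Call:
{"api": "carry_out", "payload": {"targets": [255, 0.3, -2.5, 0, 0, 255, 1, -10, 0, 0, 255, 2, -20, 0, 0, 255, 0, 0, 20, 0, 255, 0, 0, 20, 0, 255, -1.4, -29, 0, 0, 255, -1.4, -29, 0, 0, 255, -1.4, -29, 0, 0, 255, -1.4, -29, 0, 0, 255, -1.4, -29, 0, 0, 255, 0, 0, -20, 0, 255, 0, 0, -20, 0, 255, 0, 0, -12, 0, 255, 0, 0, -3, 0, 255, 0, 0, 0, 0, 255, 0, 0, 0, 0]}}

```text
t: 20.95
eef_pos: [0.6011, -0.1655, 0.0126]
tool_rot: [0.0, 0.67, 0.742, 0.0]
contact_force: [-0.3, 0.8, -1.5]
gripper_width: 0.195
grasp_force: 97.7
```

Call:
{"api": "carry_out", "payload": {"targets": [255, 0, 0, -1, 0, 255, 0, 0, 0, 0]}}

```text
t: 21.15
eef_pos: [0.6008, -0.1658, 0.0114]
tool_rot: [0.0, 0.67, 0.742, 0.0]
contact_force: [-0.0, -0.1, -1.9]
gripper_width: 0.191
grasp_force: 97.7
```

Call:
{"api": "carry_out", "payload": {"targets": [255, 0, 0, -1, 0, 255, 0, 0, 0, 0]}}

```text
t: 21.35
eef_pos: [0.6004, -0.1658, 0.0099]
tool_rot: [0.0, 0.67, 0.742, 0.0]
contact_force: [-0.1, -0.8, -0.5]
gripper_width: 0.195
grasp_force: 97.7
```

Call:
{"api": "carry_out", "payload": {"targets": [255, 0, 0, -0.8, 0, 255, 0, 0, 0, 0]}}

```text
t: 21.55
eef_pos: [0.6003, -0.1658, 0.0089]
tool_rot: [-0.0, 0.67, 0.742, -0.0]
contact_force: [0.0, -0.8, -1.1]
gripper_width: 0.196
grasp_force: 97.7
```

Call:
{"api": "carry_out", "payload": {"targets": [255, 0, 0, -0.7, 0, 255, 0, 0, 0, 0]}}

```text
t: 21.75
eef_pos: [0.6003, -0.1658, 0.0088]
tool_rot: [0.0, 0.67, 0.742, -0.0]
contact_force: [-2.9, -0.6, 4.0]
gripper_width: 0.194
grasp_force: 98.8
```

Contact with the bench. Now I'll release and rise.

Call:
{"api": "carry_out", "payload": {"targets": [180, 0, 0, 0, 0, 120, 0, 0, 0, 0, 0, 0, 0, 0, 0, 0, 0, 0, 0, 0, 0, 0, 0, 0, 0, 0, 0, 0, 0, 0, 0, 0, 0, 10, 0, 0, 0, 0, 30, 0, 0, 0, 0, 40, 0, 0, 0, 0, 40, 0, 0, 0, 0, 40, 0, 0, 0, 0, 0, 0, 0, 0, 0, 0, 0]}}

```text
t: 23.05
eef_pos: [0.601, -0.1659, 0.17]
tool_rot: [0.001, 0.67, 0.742, 0.001]
contact_force: [0.4, -0.1, -0.5]
gripper_width: 1.001
grasp_force: 0.0
```

```bash
python3 m.py
python3 - <<'E'
from h import *
f,_,_=cam("wrist"); f2,_,_=cam("scene")
im=np.zeros((420,800,3),np.uint8); im[:300,:400]=cv2.resize(f,(400,300)); im[:400,400:]=cv2.resize(f2[120:280,200:360],(400,400)); cv2.imwrite("pics/c8.png",im[:,:,::-1])
E
```

```text
23.05 TCP jig [-249.    21.1] z 170.0 F jig x -0.1 [ 0.4 -0.1 -0.5]
((55.19013595581055, -1.68438720703125), (59.91225814819336, 75.87741088867188), 0.23150111734867096)
```

View pics/c8.png

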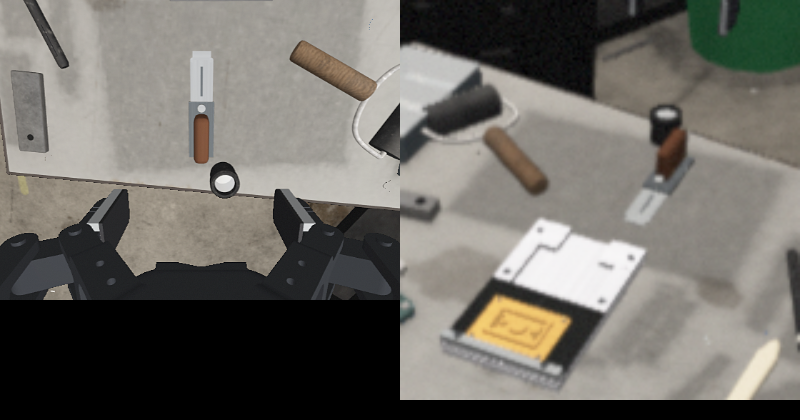

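The wrist view shows the lifter flat and clear of the jig, and the die is against the fence. The loupe stands close behind the lifter, so I'll compare its position with the first picture.

Run:
```python
from h import *
f,ray,_=cam("top"); a=cv2.imread("pics/top0.png")[:,:,::-1]
for i in (a,f):
    v=i.max(2)[170:205,370:402]; ys,xs=np.where(v<70); print(xs.mean()+370,ys.mean()+170,len(xs))
```

```text
388.3063583815029 186.53757225433526 173
383.6998394863563 186.65329052969503 623
```

Run:
```python
from h import *
f,ray,_=cam("wrist"); print(ray([[315,256]],.038))
r=R.from_quat([.609,.794,0,0]).as_matrix()
c=imaging.read_camera("wrist"); T=np.eye(4);T[:3,:3]=r;T[:3,3]=[.4684,-.2206,.2313];P=T@np.array(c["tool_from_camera"]);F=210/np.tan(np.radians(c["fov_y"]/2))
d=P[:3,:3]@[(435-c["cx"])/F,-(217-c["cy"])/F,-1]; print(P[:3,3]+d*((.038-P[2,3])/d[2]))
```

```text
[[ 0.63271761 -0.21321053  0.038     ]]
[ 0.63027328 -0.21490559  0.038     ]
```

The loupe hasn't moved: the two positions agree within about 3 mm. Handing in.

```bash
python3 -c "
from station import bot
print(bot.hand_in())"
```

```text
the job is handed in; nothing more can be done
None
```

I handed the job in after about 23 s of robot time: the die lies face up against the fence (pressed at about 7 N), the lifter is flat on the bench clear of the jig, and the hand-in gave no verdict.

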